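# Swing out the brace leg of the large lot sign

## Robot

A 6-joint arm with a two-finger parallel gripper is mounted at the origin on the work surface. World frame = base frame: x ahead of the robot, y to its left, z up, the work surface at z = 0. Lengths are in mm, angles in rad, forces in N, time in s.
With the tool pointing down it reaches from about 350 to 975 mm from the base axis. Payload 7.1 kg.
Tool frame: the origin (TCP) lies on the centre line of the jaws, within the pads' length; the fingertips stand 14 mm ahead of it and the grasp point (between the pads) lies 5 mm behind it; x points along the fingers, z is the direction in which the jaws open and shut, and the axes are right-handed (so a half turn about x gives the same grasp; the last joint's range is limited). The gripper opens to 88 mm and grips with 3 to 60 N. Pads are 20 mm wide; open, the fingers measure 115 mm over their backs; the gripper's body (75 mm by 178 mm) begins 61 mm behind the grasp point.
Start: joints at [-1.153, 0.423, 1.63, -0, 1.089, -0.019], TCP at [264.416, -566.294, 236.675] pointing down, gripper open.
Joint ranges: [-3, 3], [-0.9, 2.11], [0.09, 2.58], [-1.31, 4.45], [0.11, 2.69], [-2.54, 2.54]. Speed limits (rad/s): [2.39, 2.39, 3.01, 3.14, 3.14, 3.14].

## Interface

Orientations are given as a rotation vector (axis times angle).
In Python, from workcell import ctrl gives the robot as it stands.
- The arm moves only by the tool servo_tool, never from a script. Its argument "plan" is a list that holds one entry, the list of rows, each a list of 7 numbers: the shift along the tool's x, y, z in cm, then the turn, a rotation vector about the tool's x, y, z in rad, then the finger opening in cm, from 0 to 8.78. A call has 1 to 8 rows; each row is the pose to reach, as a shift and turn from the pose commanded when the call began, along the tool's axes at that moment; what a row does not reach only later rows make up. A row lasts 1/12 s, in which the tool goes at most 41.7 mm and 7.16 degrees, less where a joint would pass 70% of its speed; a pose out of reach is approached as far as the arm can. A call with a gripper value outside its range is refused whole. The fingers move at their own pace and stop on an object; the grip force is fixed at half the most. Time passes only in rows, so rows that repeat a pose let the fingers close. It gives the time, the measured TCP pose, the force and the opening at its end, in the units of the state.
- ctrl.get_obs(): the state, without advancing time (a new reading comes with each control period).
- ctrl.get_image(name): name is "side" or "top"; returns the picture (400x640x3 uint8, red, green, blue); there is no depth.
- ctrl.calibration(name): a dict with "K" (3x3 intrinsics, pixels), "view" (4x4, takes a point from world to camera coordinates). Camera axes: x right, y up, looking along -z (the intrinsics and any distortion apply to the point x, -y, -z); pixel columns grow to the right and rows downward; lengths in mm; the calibration is good to about 2 mm. A picture is of the moment at which its call begins. calibration takes no time and is no camera call.
- ctrl.close_job(): hands the job in, once; it reports no verdict.
The state is a dict: "t": time; "qpos": joint angles; "qvel": joint speeds; "joint_torque": joint torques, N m; "ee_pos": TCP position; "orientation": TCP orientation; "ft_force": force on the tool from outside, world axes, zero at the start; "moment": the same for the moment, N m; "width": finger opening in mm.
Only numpy, scipy, OpenCV 4.12 (cv2) and the standard library are available. Lean on these libraries where they do the work, as an engineer would, in place of code of your own. Each camera call takes 0.05 s, during which the arm holds its last target.

## Task

Two sheet-metal sign stands on the bench of tooling have their folding brace legs only partly open. Push the leg of the larger stand out, away from its sign plate, until it is against its stop and leave it there. Do not shove the large stand out of place, and leave the small stand and its leg as they are.

Things in the scene. Friction and masses are not known exactly. Their poses are not given: they have to be found in the camera images.
- big_sign: Larger sign stand (loose, about 1.1 kg): upright plate 170 wide (local y), 145 high, 4 mm thick on a foot 56 mm deep, 8 high. Origin: centre of the foot's underside, below the plate; z up. Blue card faces local -x, the bare back with the leg local +x, away from the robot (yaw within 0.4 rad). Vertical leg hinge on the back at local x = 14, y = -40 mm.
- big_leg (a joint): Its leg: steel plate 4 mm thick, 130 mm from hinge to free edge (10 mm round bead), 12 to 135 mm above the bench. Angle in rad, 0 = flat along the plate to local +y; at q it points along local (sin q, cos q). Starts 0.45 to 0.75; stop at 1.65, square to the back. Needs about 0.5 N at the free edge, stays where left; past the stop about 5 N slides the stand.
- big_sign_corner (a point): The large plate's upper corner on the local +y side (local x = 0, y = 85, z = 145 mm); shows whether the stand is shifted or turned.
- small_leg_tip (a point): Top of the free edge of the small stand's leg, 85 mm above the bench. The small stand (loose) is alike but smaller: plate 105 wide, 95 mm high; leg 78 mm long, partly open too, hinge at its local x = 14, y = -25 mm. It stands to the other side (left or right) of the robot's axis than the large one. Not to be moved.

How it is judged:
By the outcome, as a careful person would: the job done as asked, in the order asked, and still so for the second after the job is handed in, with the robot touching nothing.
It also fails if it takes over 35 s, if anything falls off the work surface, if the arm or the gripper's body presses on something with over 40 N, if the wrist force passes 120 N, or if a joint passes its speed limit or range.

## Working session

There is one attempt and no reset: what is moved stays moved. The work goes in short steps, Python scripts to look and compute and a tool call to move; the robot and the scene stay as the last step left them, time stands still between calls to the robot, and variables do not carry over. Pictures are saved under pics/ and viewed, and the job is handed in when it is done.

Besides the shell and the picture viewer there is one more tool, called after ">>>" as a command line: name --argument value ..., lists and objects as JSON in quotes. servo_tool: Moves the arm, as the interface text tells. Its arguments: {"type":"object","properties":{"plan":{"type":"array","items":{"type":"array","items":{"type":"array","items":{"type":"number"}}}}},"required":["plan"]}

```bash
ls; mkdir -p pics
python3 - <<'E'
from workcell import ctrl
import cv2
o=ctrl.get_obs(); print(o)
for n in("side","top"):
    cv2.imwrite(f"pics/{n}0.png",ctrl.get_image(n)[:,:,::-1]); c=ctrl.calibration(n); print(n,c)
E
```

```text
pics
{'t': 0.0, 'qpos': array([-1.15300220e+00,  4.23848340e-01,  1.63067022e+00, -1.80281172e-05,
        1.08858366e+00, -1.89728594e-02]), 'qvel': array([ 0.00128476, -0.00024225, -0.00080499, -0.00067993,  0.00010367,
        0.00036646]), 'joint_torque': array([-8.88675240e-04, -5.44623220e+01, -2.73667288e+01,  6.44154358e-02,
        2.28498486e-02, -1.37088359e-04]), 'ee_pos': array([ 264.20506427, -565.83403314,  235.90476231]), 'orientation': array([ 0.88257907,  1.38602973, -0.88123019]), 'ft_force': array([-0.05934413, -0.09018394, -0.02650268]), 'moment': array([-0.00372904, -0.00961538, -0.02253177]), 'width': 87.95280413876502}
side {'K': array([[513.46005094,   0.        , 324.38887337],
       [  0.        , 513.46005094, 202.27434079],
       [  0.        ,   0.        ,   1.        ]]), 'view': array([[-9.60390106e-01, -2.77965380e-01, -1.96492088e-02,
         4.76655529e+02],
       [ 1.38092519e-01, -5.35993234e-01,  8.32851553e-01,
        -1.61167876e+02],
       [-2.42035742e-01,  7.97148983e-01,  5.53147538e-01,
        -1.10781276e+03],
       [ 0.00000000e+00,  0.00000000e+00,  0.00000000e+00,
         1.00000000e+00]])}
top {'K': array([[477.89489883,   0.        , 326.41107726],
       [  0.        , 477.89489883, 205.74245832],
       [  0.        ,   0.        ,   1.        ]]), 'view': array([[ 3.54520126e-03, -9.99937751e-01, -1.05794687e-02,
         1.58200883e+01],
       [ 9.99002597e-01,  3.07057908e-03,  4.45464076e-02,
        -4.78335033e+02],
       [-4.45111496e-02, -1.07268427e-02,  9.98951296e-01,
        -1.02455432e+03],
       [ 0.00000000e+00,  0.00000000e+00,  0.00000000e+00,
         1.00000000e+00]])}
```

View pics/side0.png

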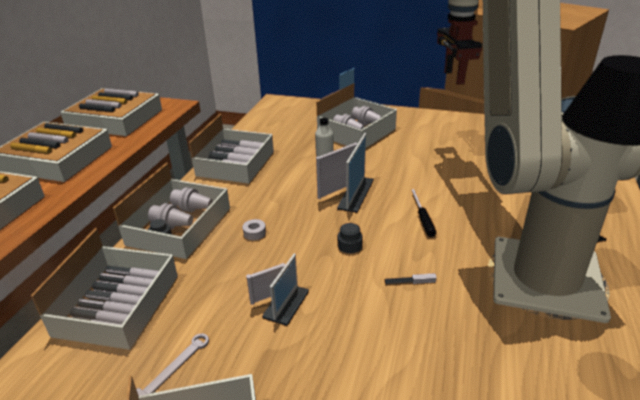

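View pics/top0.png

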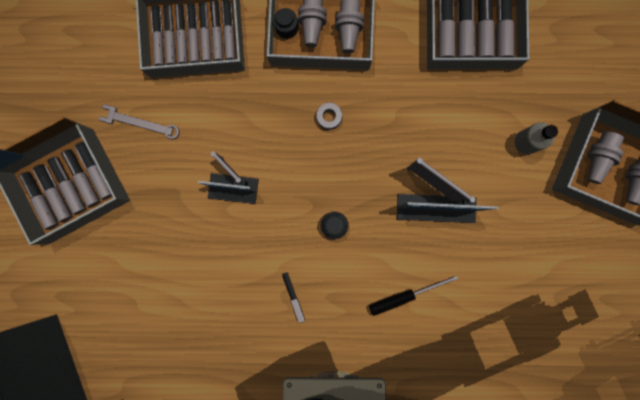

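The top view shows the big stand at the right (plate top edge about (408,204) to (497,208), leg tip about (419,161), hinge about (473,201)). The small stand is at the left, about (232,188). I'll zoom in and measure.

```bash
python3 - <<'E'
import cv2
a=cv2.imread('pics/top0.png'); cv2.imwrite('pics/ztop.png',cv2.resize(a[140:240,380:520],None,fx=5.5,fy=5.5,interpolation=cv2.INTER_CUBIC))
a=cv2.imread('pics/side0.png'); cv2.imwrite('pics/zside.png',cv2.resize(a[120:220,300:400],None,fx=5.5,fy=5.5,interpolation=cv2.INTER_CUBIC))
E
cat > h.py <<'E'
import numpy as np
from workcell import ctrl
def ray(n,u,v):
    c=ctrl.calibration(n);K=c['K'];V=c['view'];R=V[:3,:3];t=V[:3,3]
    d=np.linalg.inv(K)@[u,v,1]; d=np.array([d[0],-d[1],-d[2]])
    return -R.T@t, R.T@d
def onz(n,u,v,z):
    o,d=ray(n,u,v); return o+d*(z-o[2])/d[2]
def proj(n,p):
    c=ctrl.calibration(n);q=c['view'][:3,:3]@p+c['view'][:3,3]; q=c['K']@[q[0],-q[1],-q[2]]; return q[:2]/q[2]
E
```

```text
(no output)
```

View pics/ztop.png

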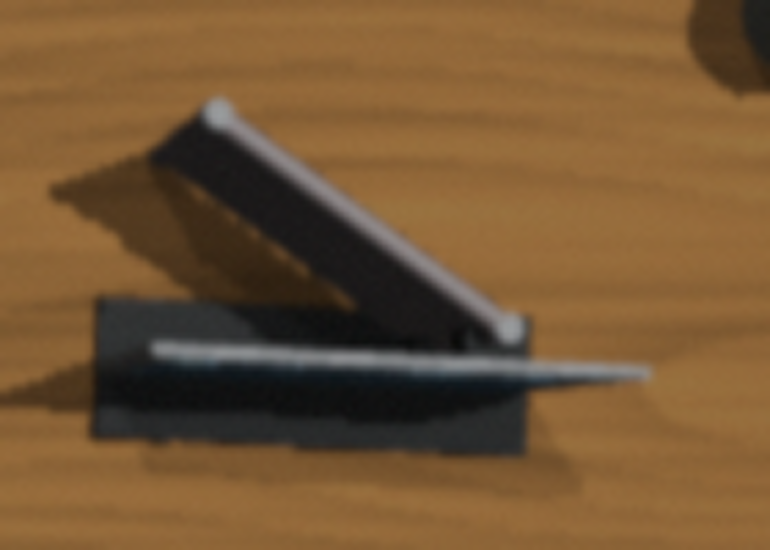

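View pics/zside.png

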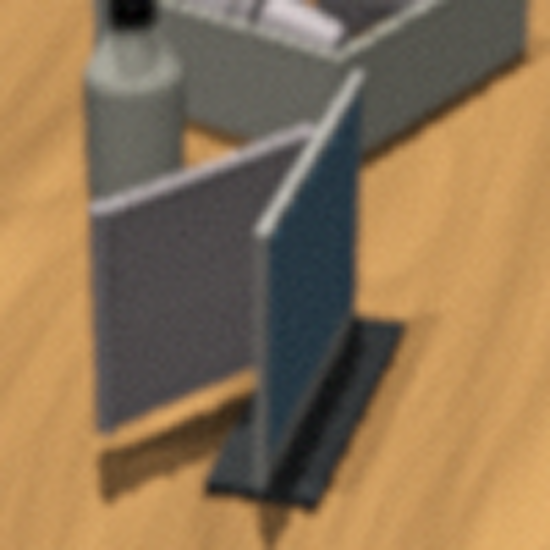

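Run:
```python
from h import *
f=5.5
def T(x,y,z): return onz('top',380+x/f-.5+.5/f,140+y/f-.5+.5/f,z)
def S(x,y,z): return onz('side',300+x/f,120+y/f,z)
a=T(152,349,145);b=T(650,373,145);tip=T(218,113,135);h=T(511,328,135)
print(a,b,np.linalg.norm(a-b));print(tip,h,np.linalg.norm(tip-h))
ey=(a-b)/np.linalg.norm(a-b); ex=np.array([ey[1],-ey[0],0]); yaw=np.arctan2(ex[1],ex[0]); 
c=(a+b)/2;c[2]=0;print('yaw',yaw,'c',c)
for n,p in(('tip',tip),('hinge',h)): print(n,(p-c)@ex,(p-c)@ey)
d=tip-h; print('q',np.arctan2(d@ex,d@ey))
hh=c+14*ex-40*ey; print('hinge model',hh)
for q in(1.65,1.7): 
    t=hh+130*(np.sin(q)*ex+np.cos(q)*ey); print('final tip',t)
print('side corner',S(262,228,145),'side tip',S(95,208,135), S(362,72,145))
# ray gap
def mid(p1,p2):
    o,d=p1;O,D=p2;A=np.stack([d,-D],1);s=np.linalg.lstsq(A,O-o,rcond=None)[0];return o+d*s[0],O+D*s[1]
print(mid(ray('top',380+218/f,140+113/f),ray('side',300+95/f,120+208/f)))
print(mid(ray('top',380+152/f,140+349/f),ray('side',300+262/f,120+228/f)))
```

```text
[ 477.84687475 -136.14426213  145.        ] [ 470.1543597  -305.83539092  145.        ] 169.86539958423472
[ 560.49534364 -160.93693849  135.        ] [ 485.99531633 -261.62979659  135.        ] 125.2569588561479
yaw -0.04530143762983443 c [ 474.00061723 -220.98982652    0.        ]
tip 83.68643672391369 63.90827307641
hinge 13.822812757656445 -40.055084834885534
q 0.5916874678436007
hinge model [ 486.17481636 -261.58279236    0.        ]
final tip [ 615.16851833 -277.72667209    0.        ]
final tip [ 614.20045209 -284.15349451    0.        ]
side corner [ 474.50077387 -139.02015133  145.        ] side tip [ 557.3831481  -156.09739385  135.        ] [ 464.94358542 -302.90597307  145.        ]
(array([ 560.22259909, -162.38640123,  131.35182812]), array([ 559.45055592, -162.5919523 ,  131.28159249]))
(array([ 477.03196868, -136.76216811,  145.92797032]), array([ 474.11700173, -137.45901723,  145.89348959]))
```

```bash
cat >> h.py <<'E'
from scipy.spatial.transform import Rotation as Rn
C=np.array([474.0,-221.0,0]);YAW=-0.045
EX=np.array([np.cos(YAW),np.sin(YAW),0]);EY=np.array([-np.sin(YAW),np.cos(YAW),0])
def L(x,y,z): return C+x*EX+y*EY+np.array([0,0,z])
def loc(p): d=np.asarray(p)-C; return d@EX,d@EY
H=(14.,-40.)
def finger(q,r,d): # local xy: radius r along leg, d to the inner side (smaller q)
    s,c=np.sin(q),np.cos(q); return H[0]+r*s-d*c, H[1]+r*c+d*s
def rel(target,zdir=None):
    o=ctrl.get_obs();R=Rn.from_rotvec(o['orientation']).as_matrix()
    sh=R.T@(target-o['ee_pos'])/10
    if zdir is None: return sh,None
    x=np.array([0,0,-1.]);z=zdir/np.linalg.norm(zdir);
    if z@R[:,2]<0: z=-z
    G=np.stack([x,np.cross(z,x),z],1)
    return sh,Rn.from_matrix(R.T@G).as_rotvec()
E
python3 - <<'E'
from h import *
np.set_printoptions(precision=3,suppress=True)
o=ctrl.get_obs();print(Rn.from_rotvec(o['orientation']).as_matrix(),o['ft_force'],o['t'])
q=1.65
print(rel(L(40,125,220),np.sin(q)*EX+np.cos(q)*EY), L(40,125,99))
E
```

```text
[[-0.001  0.906  0.423]
 [ 0.001  0.423 -0.906]
 [-1.    -0.    -0.001]] [-0.182  0.752  0.628] 0.1
(array([  1.641,  42.935, -31.591]), array([-1.01 , -0.001, -0.001])) [519.583 -97.926  99.   ]
```

>>> servo_tool --plan '[[[0, 3, -2.2, -0.1, 0, 0, 0], [0, 6, -4.4, -0.2, 0, 0, 0], [0, 9, -6.6, -0.3, 0, 0, 0], [0, 12, -8.8, -0.4, 0, 0, 0], [0, 15, -11, -0.5, 0, 0, 0], [0, 18, -13.2, -0.6, 0, 0, 0], [0, 21, -15.4, -0.7, 0, 0, 0], [0, 21.5, -15.8, -0.7, 0, 0, 0]]]'

```text
t: 0.77
ee_pos: [393.6, -328.0, 236.3]
orientation: [0.336, 1.546, -0.333]
ft_force: [-0.2, 0.4, -1.0]
width: 37.9
```

Run:
```python
from h import *
np.set_printoptions(precision=3,suppress=True)
q=1.65
print(rel(L(40,125,220),np.sin(q)*EX+np.cos(q)*EY), ctrl.get_obs()['ee_pos'],ctrl.get_obs()['qpos'])
```

```text
(array([ 1.671, 26.153,  1.963]), array([-0.302, -0.001, -0.002])) [ 393.585 -327.974  236.311] [-0.719  0.259  1.876  0.001  1.009 -0.293]
```

>>> servo_tool --plan '[[[0, 3.5, 0.3, -0.1, 0, 0, 0], [0, 7, 0.6, -0.2, 0, 0, 0], [0, 10.5, 0.9, -0.3, 0, 0, 0], [0, 14, 1.1, -0.3, 0, 0, 0], [0, 17.5, 1.4, -0.3, 0, 0, 0], [0, 21, 1.6, -0.3, 0, 0, 0], [0, 24, 1.8, -0.3, 0, 0, 0], [0, 26, 2, -0.3, 0, 0, 0]]]'

```text
t: 1.43
ee_pos: [520.7, -102.8, 236.5]
orientation: [0.105, 1.568, -0.105]
ft_force: [0.1, -0.2, -0.5]
width: 0.5
```

Run:
```python
from h import *
np.set_printoptions(precision=3,suppress=True)
q=1.65
o=ctrl.get_obs()
print(rel(L(40,115,99),np.sin(q)*EX+np.cos(q)*EY), o['ee_pos'],o['qpos'],loc(o['ee_pos']),o['width'])
```

```text
(array([13.751, -0.533, -0.089]), array([-0.01, -0.  , -0.  ])) [ 520.74  -102.787  236.515] [-0.217  0.286  1.838  0.     1.018 -0.084] (np.float64(41.37447850866371), np.float64(120.19639050530726)) 0.4685096192244249
```

>>> servo_tool --plan '[[[3, 0, 0, 0, 0, 0, 0], [6, 0, 0, 0, 0, 0, 0], [9, 0, 0, 0, 0, 0, 0], [11.5, 0, 0, 0, 0, 0, 0], [13, 0, 0, 0, 0, 0, 0], [13.7, 0, 0, 0, 0, 0, 0], [13.7, 0, 0, 0, 0, 0, 0], [13.7, 0, 0, 0, 0, 0, 0]]]'

```text
t: 2.1
ee_pos: [520.1, -105.0, 99.9]
orientation: [0.106, 1.568, -0.106]
ft_force: [-0.6, -0.1, -0.2]
width: 0.5
```

Run:
```python
from h import *
import cv2
np.set_printoptions(precision=2,suppress=True)
o=ctrl.get_obs();print(o['ee_pos'],loc(o['ee_pos']),o['ft_force'])
for q in np.arange(.5,1.7,.1):
    x,y=finger(q,108,12); print(round(q,2),np.round((x,y),1),rel(L(x,y,99))[0])
a=ctrl.get_image('top')[:,:,::-1];b=ctrl.get_image('side')[:,:,::-1]
cv2.imwrite('pics/c1.png',np.vstack([cv2.resize(a[100:260,300:560],(800,492))[:300],cv2.resize(b[100:260,240:480],(450,300)).copy() if 0 else cv2.copyMakeBorder(cv2.resize(b[100:260,240:480],(450,300)),0,0,0,350,0)]))
```

```text
[ 520.12 -105.05   99.88] (np.float64(40.856045294696955), np.float64(117.9103201206544)) [-0.56 -0.05 -0.16]
0.5 [55.2 60.5] [ 0.09 -5.59  1.95]
0.6 [65.1 55.9] [ 0.09 -5.96  2.97]
0.7 [74.4 50.3] [ 0.09 -6.43  3.95]
0.8 [83.1 43.9] [ 0.09 -7.    4.87]
0.9 [91.1 36.5] [ 0.09 -7.65  5.74]
1.0 [98.4 28.5] [ 0.09 -8.39  6.53]
1.1 [104.8  19.7] [ 0.09 -9.21  7.25]
1.2 [110.3  10.3] [  0.09 -10.09   7.88]
1.3 [114.9   0.5] [  0.09 -11.04   8.42]
1.4 [118.4  -9.8] [  0.09 -12.03   8.87]
1.5 [120.9 -20.4] [  0.09 -13.06   9.21]
1.6 [122.3 -31.2] [  0.09 -14.12   9.45]
```

View pics/c1.png

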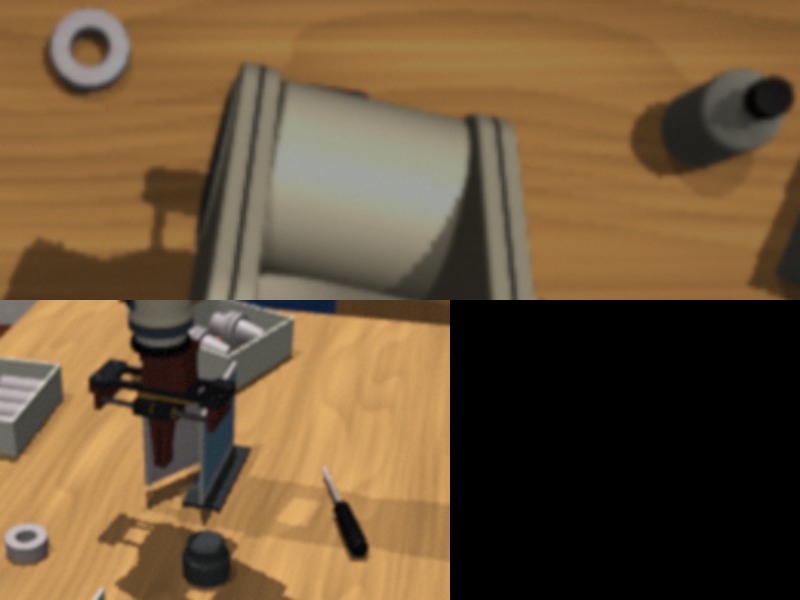

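Fingers are closed and at the mouth of the wedge, with the body above the plate. I'll enter the wedge and start the sweep.

>>> servo_tool --plan '[[[0, -2, 0.5, 0, 0, 0, 0], [0, -4, 1, 0, 0, 0, 0], [0, -5.2, 1.5, 0, 0, 0, 0], [0, -5.6, 2, 0, 0, 0, 0], [0, -5.8, 2.5, 0, 0, 0, 0], [0, -6, 3, 0, 0, 0, 0], [0, -6.2, 3.5, 0, 0, 0, 0], [0, -6.4, 4, 0, 0, 0, 0]]]'

```text
t: 2.87
ee_pos: [551.4, -173.0, 99.7]
orientation: [0.105, 1.569, -0.105]
ft_force: [-0.5, -1.8, 0.5]
width: 0.6
```

Run:
```python
from h import *
import cv2
np.set_printoptions(precision=2,suppress=True)
o=ctrl.get_obs();print(o['ee_pos'],loc(o['ee_pos']),o['ft_force'])
for q in np.arange(.7,1.7,.1):
    x,y=finger(q,108,12); print(round(q,2),np.round((x,y),1),rel(L(x,y,99))[0])
b=ctrl.get_image('side')[:,:,::-1]
cv2.imwrite('pics/c2.png',cv2.resize(b[100:220,280:420],(700,600)))
```

```text
[ 551.42 -173.05   99.67] (np.float64(75.1855013347045), np.float64(51.3878959375278)) [-0.55 -1.78  0.49]
0.7 [74.4 50.3] [ 0.07 -0.11 -0.07]
0.8 [83.1 43.9] [ 0.07 -0.68  0.86]
0.9 [91.1 36.5] [ 0.07 -1.34  1.72]
1.0 [98.4 28.5] [ 0.07 -2.08  2.51]
1.1 [104.8  19.7] [ 0.07 -2.9   3.23]
1.2 [110.3  10.3] [ 0.07 -3.78  3.86]
1.3 [114.9   0.5] [ 0.07 -4.72  4.4 ]
1.4 [118.4  -9.8] [ 0.07 -5.72  4.84]
1.5 [120.9 -20.4] [ 0.06 -6.75  5.19]
1.6 [122.3 -31.2] [ 0.06 -7.81  5.42]
```

View pics/c2.png

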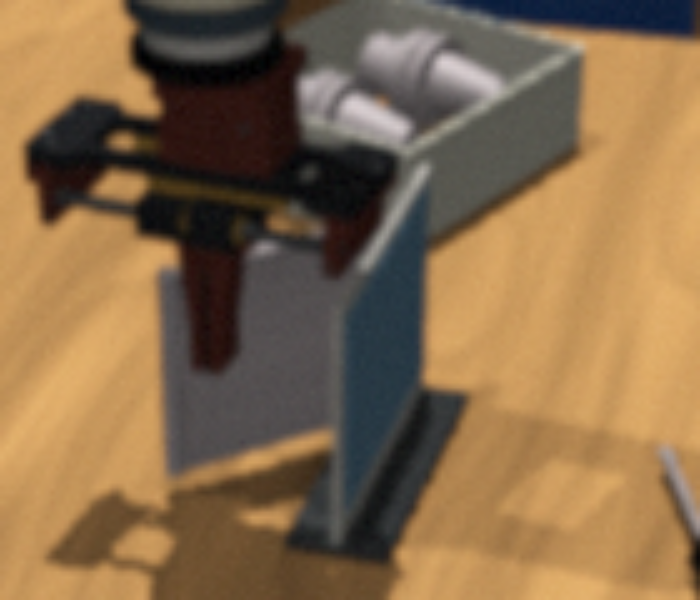

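>>> servo_tool --plan '[[[0, -0.3, 0.4, 0, 0, 0, 0], [0, -0.7, 0.9, 0, 0, 0, 0], [0, -1, 1.3, 0, 0, 0, 0], [0, -1.3, 1.7, 0, 0, 0, 0], [0, -1.7, 2.1, 0, 0, 0, 0], [0, -2.1, 2.5, 0, 0, 0, 0], [0, -2.5, 2.9, 0, 0, 0, 0], [0, -2.9, 3.2, 0, 0, 0, 0]]]'

```text
t: 3.58
ee_pos: [579.2, -207.1, 99.7]
orientation: [0.105, 1.568, -0.105]
ft_force: [-0.7, 0.7, 0.2]
width: 0.4
```

Run:
```python
from h import *
import cv2
np.set_printoptions(precision=2,suppress=True)
o=ctrl.get_obs();print(o['ee_pos'],loc(o['ee_pos']),o['ft_force'])
for q in np.arange(1.1,1.7,.1):
    x,y=finger(q,108,12); print(round(q,2),np.round((x,y),1),rel(L(x,y,99))[0])
b=ctrl.get_image('side')[:,:,::-1]
cv2.imwrite('pics/c3.png',cv2.resize(b[100:220,280:420],(700,600)))
```

```text
[ 579.22 -207.08   99.68] (np.float64(104.4898896513938), np.float64(18.639725979811526)) [-0.71  0.66  0.23]
1.1 [104.8  19.7] [0.07 0.11 0.02]
1.2 [110.3  10.3] [ 0.07 -0.78  0.65]
1.3 [114.9   0.5] [ 0.07 -1.72  1.19]
1.4 [118.4  -9.8] [ 0.07 -2.71  1.64]
1.5 [120.9 -20.4] [ 0.07 -3.74  1.98]
1.6 [122.3 -31.2] [ 0.07 -4.8   2.22]
```

View pics/c3.png

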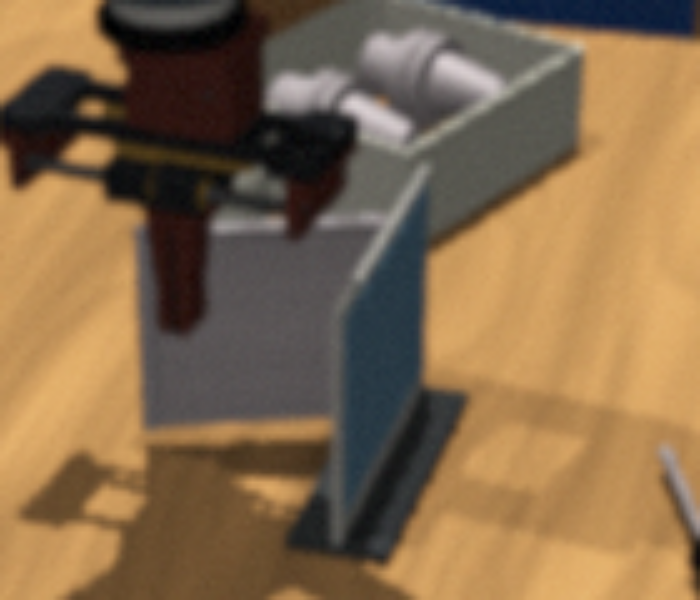

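The leg has swung to about 1.1 rad and the stand's foot corner (290,545 in the crop) hasn't moved. I'll continue and slow down near the stop.

>>> servo_tool --plan '[[[0, -0.4, 0.3, 0, 0, 0, 0], [0, -0.8, 0.6, 0, 0, 0, 0], [0, -1.2, 0.9, 0, 0, 0, 0], [0, -1.7, 1.2, 0, 0, 0, 0], [0, -2.2, 1.4, 0, 0, 0, 0], [0, -2.7, 1.6, 0, 0, 0, 0], [0, -3, 1.7, 0, 0, 0, 0], [0, -3.2, 1.8, 0, 0, 0, 0]]]'

```text
t: 4.3
ee_pos: [592.4, -241.2, 99.7]
orientation: [0.106, 1.568, -0.106]
ft_force: [-0.3, 1.1, -0.0]
width: 0.7
```

>>> servo_tool --plan '[[[0, -0.2, 0.1, 0, 0, 0, 0], [0, -0.4, 0.1, 0, 0, 0, 0], [0, -0.6, 0.2, 0, 0, 0, 0], [0, -0.8, 0.2, 0, 0, 0, 0]]]'

```text
t: 4.63
ee_pos: [593.4, -248.9, 99.7]
orientation: [0.105, 1.568, -0.105]
ft_force: [-0.4, 1.0, -0.1]
width: 0.2
```

Run:
```python
from h import *
import cv2
np.set_printoptions(precision=2,suppress=True)
o=ctrl.get_obs();print(o['ee_pos'],loc(o['ee_pos']),o['ft_force'])
for q in np.arange(1.5,1.7,.05):
    x,y=finger(q,108,12); print(round(q,2),np.round((x,y),1),rel(L(x,y,99))[0])
b=ctrl.get_image('side')[:,:,::-1]
cv2.imwrite('pics/c4.png',cv2.resize(b[100:220,280:420],(700,600)))
```

```text
[ 593.42 -248.89   99.71] (np.float64(120.55592410414042), np.float64(-22.48623764951619)) [-0.44  1.   -0.14]
1.5 [120.9 -20.4] [0.07 0.21 0.01]
1.55 [121.7 -25.8] [ 0.07 -0.32  0.15]
1.6 [122.3 -31.2] [ 0.07 -0.85  0.25]
1.65 [122.6 -36.6] [ 0.07 -1.39  0.33]
```

View pics/c4.png

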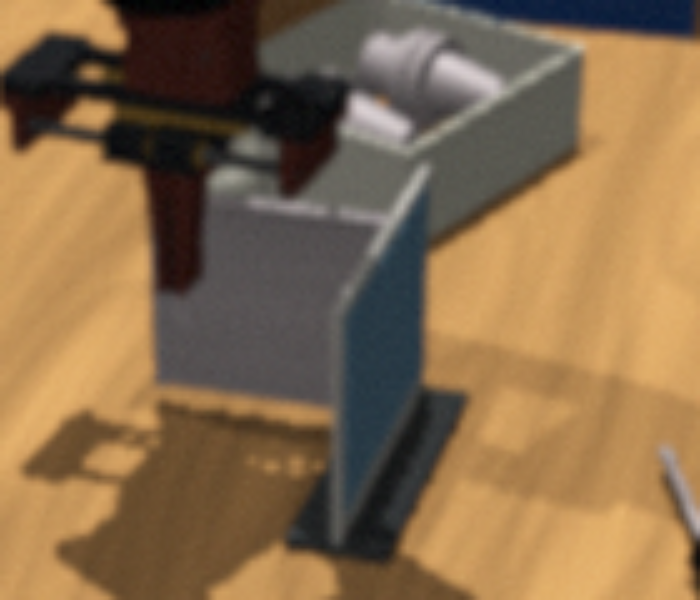

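The stand is still in place and the leg is at about 1.52. Now I'll creep toward the stop while watching the force.

>>> servo_tool --plan '[[[0, -0.2, 0.1, 0, 0, 0, 0], [0, -0.4, 0.1, 0, 0, 0, 0], [0, -0.6, 0.2, 0, 0, 0, 0], [0, -0.8, 0.2, 0, 0, 0, 0]]]'

```text
t: 5.02
ee_pos: [594.3, -257.2, 99.7]
orientation: [0.105, 1.568, -0.105]
ft_force: [1.2, 0.0, -0.0]
width: 0.8
```

>>> servo_tool --plan '[[[0, -0.05, 0, 0, 0, 0, 0], [0, -0.1, 0, 0, 0, 0, 0], [0, -0.1, 0, 0, 0, 0, 0]]]'

```text
t: 5.27
ee_pos: [594.1, -258.1, 99.7]
orientation: [0.105, 1.568, -0.105]
ft_force: [-0.8, 0.5, -0.1]
width: 0.5
```

>>> servo_tool --plan '[[[0, -0.05, 0, 0, 0, 0, 0], [0, -0.1, 0, 0, 0, 0, 0], [0, -0.1, 0, 0, 0, 0, 0]]]'

```text
t: 5.52
ee_pos: [594.0, -259.0, 99.7]
orientation: [0.105, 1.568, -0.105]
ft_force: [-0.1, 0.7, -0.6]
width: 0.5
```

>>> servo_tool --plan '[[[0, -0.05, 0, 0, 0, 0, 0], [0, -0.1, 0, 0, 0, 0, 0], [0, -0.1, 0, 0, 0, 0, 0]]]'

```text
t: 5.77
ee_pos: [593.8, -259.9, 99.7]
orientation: [0.105, 1.568, -0.105]
ft_force: [0.3, 0.0, 0.3]
width: 0.2
```

>>> servo_tool --plan '[[[0, -0.05, 0, 0, 0, 0, 0], [0, -0.1, 0, 0, 0, 0, 0], [0, -0.1, 0, 0, 0, 0, 0]]]'

```text
t: 6.02
ee_pos: [593.6, -260.8, 99.7]
orientation: [0.105, 1.568, -0.105]
ft_force: [0.7, 2.2, 0.7]
width: 0.3
```

Run:
```python
from h import *
import cv2
np.set_printoptions(precision=2,suppress=True)
for i in range(3):
    b=ctrl.get_image('side')[:,:,::-1]; o=ctrl.get_obs();print(o['ft_force'],o['moment'])
print(o['ee_pos'],loc(o['ee_pos']))
cv2.imwrite('pics/c5.png',cv2.resize(b[100:220,280:420],(700,600),interpolation=cv2.INTER_CUBIC))
```

```text
[-0.19  1.41  1.06] [ 0.22 -0.15 -0.  ]
[0.75 2.65 0.69] [ 0.26 -0.07 -0.01]
[0.44 2.37 0.41] [ 0.29 -0.1  -0.02]
[ 593.59 -260.86   99.66] (np.float64(121.26593593192294), np.float64(-34.43589893288305))
```

View pics/c5.png

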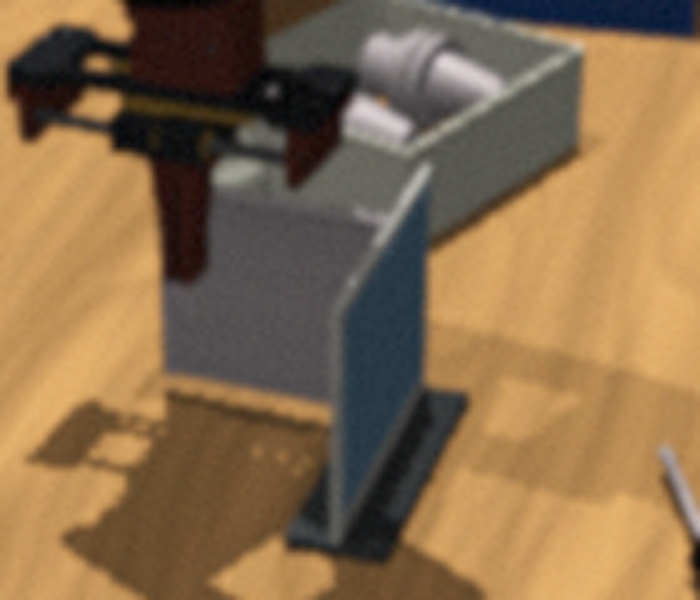

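The force has risen to about 2.3 N and is holding, against about 0.6 N during the swing, so this looks like the stop. I'll confirm with one tiny nudge.

>>> servo_tool --plan '[[[0, -0.03, 0, 0, 0, 0, 0], [0, -0.03, 0, 0, 0, 0, 0]]]'

```text
t: 6.33
ee_pos: [593.5, -261.2, 99.7]
orientation: [0.105, 1.568, -0.105]
ft_force: [-0.4, 2.3, 0.9]
width: 0.5
```

Run:
```python
from h import *
np.set_printoptions(precision=2,suppress=True)
for i in range(3):
    b=ctrl.get_image('side'); o=ctrl.get_obs();print(o['ft_force'],o['moment'])
print(o['ee_pos'],loc(o['ee_pos']))
```

```text
[-0.93  2.96  1.15] [ 0.32 -0.05 -0.01]
[-0.45  2.08  1.63] [ 0.27 -0.02  0.05]
[-0.07  1.33  1.48] [ 0.26 -0.1   0.  ]
[ 593.53 -261.19   99.64] (np.float64(121.21210699437457), np.float64(-34.77281171005183))
```

I'll back off and check with the cameras.

>>> servo_tool --plan '[[[0, 0.5, 0, 0, 0, 0, 0], [0, 2, -0.5, 0, 0, 0, 0], [0, 4, -1, 0, 0, 0, 0], [-2, 5, -1, 0, 0, 0, 0], [-5, 5, -1, 0, 0, 0, 0], [-8.5, 5, -1, 0, 0, 0, 0], [-12, 5, -1, 0, 0, 0, 0], [-14, 5, -1, 0, 0, 0, 0]]]'

```text
t: 7.15
ee_pos: [591.4, -209.6, 243.5]
orientation: [0.104, 1.564, -0.106]
ft_force: [0.3, -0.8, -0.1]
width: 0.7
```

>>> servo_tool --plan '[[[0, 4, -4, 0, 0, 0, 0], [0, 8, -8, 0, 0, 0, 0], [0, 12, -12, 0, 0, 0, 0], [0, 16, -16, 0, 0, 0, 0], [0, 20, -18, 0, 0, 0, 0], [0, 24, -18, 0, 0, 0, 0], [0, 26, -18, 0, 0, 0, 0], [0, 26, -18, 0, 0, 0, 0]]]'

```text
t: 7.82
ee_pos: [444.7, 74.0, 239.8]
orientation: [0.105, 1.568, -0.105]
ft_force: [1.4, 0.3, -0.5]
width: 0.5
```

Run:
```python
from h import *
import cv2
o=ctrl.get_obs();print(o['t'],o['ee_pos'],o['ft_force'])
a=ctrl.get_image('top')[:,:,::-1];cv2.imwrite('pics/top9.png',a);b=ctrl.get_image('side')[:,:,::-1];cv2.imwrite('pics/side9.png',b)
cv2.imwrite('pics/ztop9.png',cv2.resize(a[130:230,380:520],None,fx=5.5,fy=5.5,interpolation=cv2.INTER_CUBIC))
cv2.imwrite('pics/zside9.png',cv2.resize(b[120:220,300:400],None,fx=5.5,fy=5.5,interpolation=cv2.INTER_CUBIC))
```

```text
7.8167 [444.72105872  74.00274818 239.81954577] [ 1.4215188   0.25978124 -0.54662505]
```

View pics/ztop9.png

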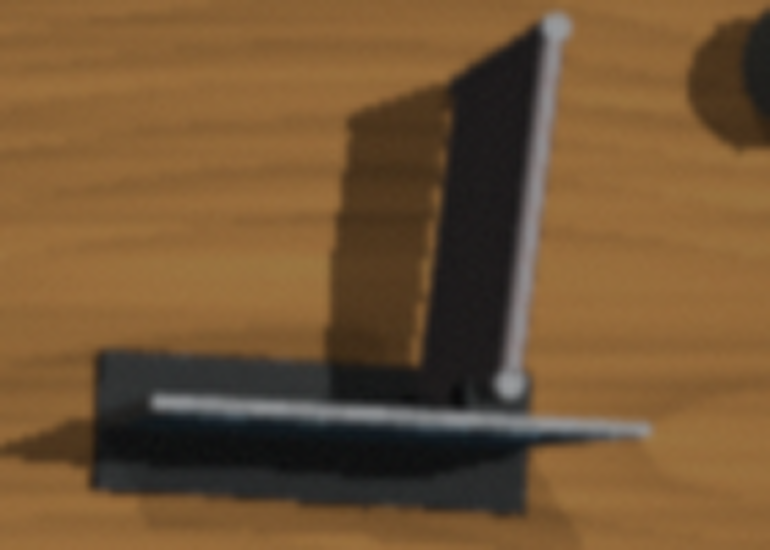

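View pics/zside9.png

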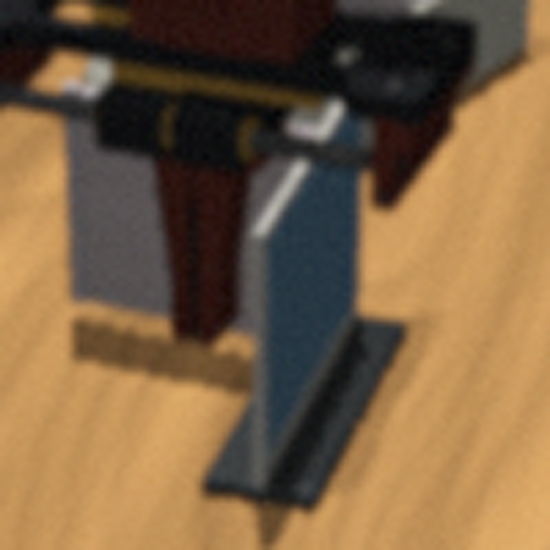

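View pics/side9.png

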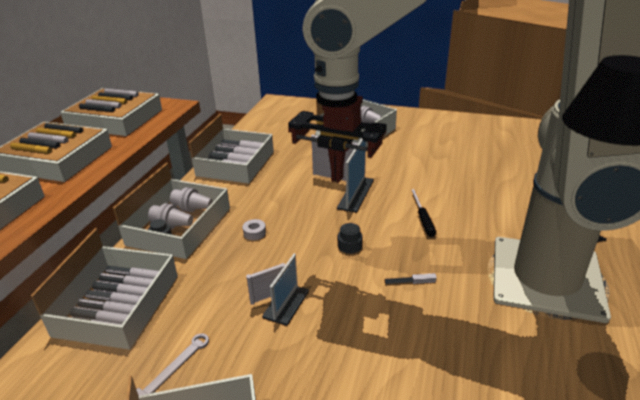

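Run:
```python
from h import *
import cv2
f=5.5
def T(x,y,z): return onz('top',380+x/f-.5+.5/f,130+y/f-.5+.5/f,z)
a=T(152,403,145);b=T(650,430,145);tip=T(557,27,135);h=T(511,383,135)
d=tip-h;e=a-b
print(a,b,'tip',tip,h,np.linalg.norm(d)); print('q',np.arctan2(d@EX,d@EY))
a0=cv2.imread('pics/top0.png');a9=cv2.imread('pics/top9.png')
# sharper: leg line fit by bright mask, both imgs; stand registration
def mask(im,x0,x1,y0,y1):
    g=cv2.cvtColor(im,cv2.COLOR_BGR2HSV); m=((g[...,1]<60)&(g[...,2]>110)); m2=np.zeros_like(m); m2[y0:y1,x0:x1]=m[y0:y1,x0:x1]; return np.argwhere(m2)[:,::-1].astype(np.float32)
for im in(a0,a9):
    p=mask(im,400,468,202,213); l=cv2.fitLine(p,cv2.DIST_L2,0,.01,.01).ravel(); print('plate',len(p),l)
p=mask(a9,465,490,125,195); l=cv2.fitLine(p,cv2.DIST_HUBER,0,.01,.01).ravel(); print('leg',len(p),l)
p1=onz('top',*(l[2:]+l[:2]*30),135);p2=onz('top',*(l[2:]-l[:2]*30),135)
d=p1-p2; d*=np.sign(d[0]); print('q line',np.arctan2(d@EX,d@EY))
r=lambda im,y0,y1,x0,x1: im[y0:y1,x0:x1].astype(np.float32).mean(2)
for nm,bx in(('bigfoot+plate',(200,228,395,500)),('small',(145,210,190,265))):
    print(nm,cv2.phaseCorrelate(r(a0,*bx),r(a9,*bx)),np.abs(r(a0,*bx)-r(a9,*bx)).mean())
```

```text
[ 478.18953894 -136.14562424  145.        ] [ 469.47097368 -305.82693837  145.        ] tip [ 610.01970346 -278.81580649  135.        ] [ 485.99531633 -261.62979659  135.        ] 125.20945466574068
q 1.6634890920108067
plate 117 [9.9876654e-01 4.9653076e-02 4.3791452e+02 2.0447009e+02]
plate 125 [9.9805826e-01 6.2287699e-02 4.3778400e+02 2.0421600e+02]
leg 176 [ 1.2676629e-01 -9.9193263e-01  4.7720160e+02  1.6275047e+02]
q line 1.6621102386625304
bigfoot+plate ((0.004398200903509064, -0.11298999642265173), 0.9379793726367714) 3.290136
small ((-0.16613812083080148, -0.25465421542531885), 0.3907100416112829) 22.792957
```

View pics/top9.png

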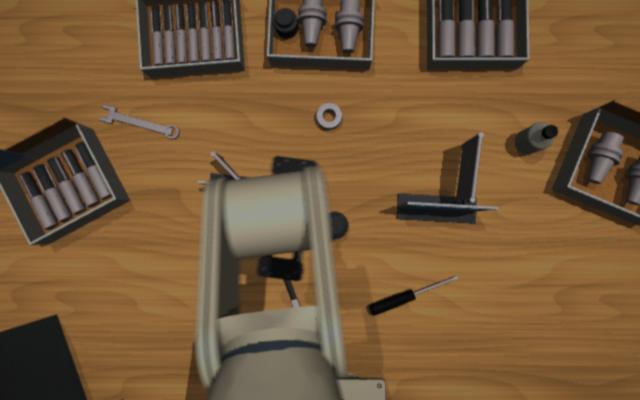

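The arm only hides part of the small stand in the top view, and its leg tip is still at (213,155). I'll compare it in the side view and then hand in.

Run:
```python
from h import *
import cv2
a=cv2.imread('pics/side0.png').astype(np.float32).mean(2);b=cv2.imread('pics/side9.png').astype(np.float32).mean(2)
s=np.s_[255:325,240:312];print(cv2.phaseCorrelate(a[s],b[s]),np.abs(a[s]-b[s]).mean())
o=ctrl.get_obs();print(o['t'],o['qvel'].round(3));print(ctrl.close_job())
```

```text
((-0.01954748053942268, 0.02536766082362618), 0.8588804098559014) 3.6339285
7.9167 [-0.073  0.011 -0.012 -0.029  0.002 -0.079]
the job is handed in; nothing more can be done
None
```

I swung the large stand's leg out to its stop with the closed fingers, backed off, lifted clear and handed the job in at about 8 s. No verdict is reported.

- **Leg at stop:** the leg measured about 1.66 rad in the top view, against the stop at 1.65. The push force rose to about 2–3 N near the end. A further 0.3 mm nudge showed no clear extra rise above the force noise, so the camera angle is the better evidence.
- **Large stand:** the plate corner shifted under 0.5 mm and the stand turned about 0.006–0.012 rad at most, which is close to what I can measure.
- **Small stand:** it is unchanged in the side view, with a shift of about 0.03 pixel. The same check in the top view failed because the arm hid part of it, but its leg tip is visible there in its original place.
- **Robot at hand-in:** it was touching nothing, though the joints were still settling at under 0.1 rad/s.

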